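Pry open the honing-stone case and lay the knife on the stone

TASK

Use the flat knife to open the honing-stone case: slip the blade's tip into the notch above the small iron ledge, lever the lid up with it, without pushing the lid with the fingers while it is still nearly shut, and swing the lid right back on its hinges. Then gently lay the knife flat on the grey stone, handle side up, lengthwise along the middle of the stone, and let go. Do not drop the knife, and leave the clamp, the finial and the pulleys where they are.

Things in the scene. Friction and masses are not known exactly. Their poses are not given: they have to be found in the camera images.
- knife: loose flat knife, 170 long, 20 wide, steel 3 thick over its whole length with a flat underside; the rear half carries a dark wooden handle on top, 85 x 20 x 22 (total height there 25). Starts flat on the bench, handle side up. Origin: centre of the underside; x points to the blade's tip (tip at x = +85, handle from x = -85 to 0), z up
- knife_tip (a point): middle of the blade's front edge, 85 mm ahead of the knife's origin and 1.5 above its underside
- knife_grip (a point): a good place to grip the handle: 30 mm behind the knife's origin, on its axis, 14 above its underside; handle 20 wide here
- case: pale wooden case, fixed to the bench, 90 (x) x 214 (y) and 30 high, walls 6, with a hinged lid 20 high on top (50 in all when shut). Origin: centre of the underside. The hinges (black iron) lie along its +x long side, the pry notch in the middle of its -x long side. Inside is a fixed grey honing stone, 56 (x) x 180 (y), centred, its top 3 above the case's rim
- stone_top (a point): centre of the stone's top face, 33 above the bench; axes as the case's (stone 56 along x, 180 along y)
- notch (a point): centre of the mouth of the pry notch in the lid's lower edge, on the case's outer -x face, 35 above the bench: 40 wide (y), 10 high (30 to 40 above the bench), through the lid's 6 mm wall into the hollow lid. A blade entering along the case's +x here passes over the stone (33). A iron ledge, top at 30, sticks out 10 below it; a black iron plate on the lid's top edge marks it
- lid_hinge (a point): middle of the hinge line, 45 mm to +x of the case's centre and 30 above the bench; the line runs along the case's y
- lid_lip (a point): on the lid: the middle of the lower edge over the notch, inside the 6 mm front wall, 87 mm from the hinge line and 10 above the rim plane when shut; the lid's inner ceiling is 14 above the rim plane, its top 20. Moves with the lid
- lid (a joint): lid angle in rad: 0 shut, grows as it opens, 1.57 upright, 2.1 stop (leaning back). Stiff hinge: stays where it is left; it takes about 2 N at the lip
- clamp: wooden hand-screw clamp lying on the bench, about 190 x 280 x 34, origin under its centre; a bystander
- finial: turned kaya wood finial, standing, 48 diameter, 82 high, origin under its centre; a bystander
- pulley0: brass pulley lying flat, 64 diameter, 24 high, origin under its centre; a bystander
- pulley1: second brass pulley, same as the first; a bystander
There are look-alikes about, which are no part of the job. There is more than one size of the knife; the one meant has the size given above.

How it is judged (in metres and radians):
On the way, in this order (a step that is already met when the one before it is completed fails the run):
1. the blade, touching the lid, has levered it up by at least 0.15 rad (value of joint lid between 0.15 and 1.2 rad and contact force between knife and lid above 0.3 N), for 0.1 s.
2. the lid is swung right back (beyond 1.8 rad) (value of joint lid above 1.8 rad), for 0.2 s.
At the end, for the whole second after the job is handed in: Lid open beyond 1.8 rad. Knife at rest, released, flat (0.06 rad) and handle side up on the stone: underside within 3 mm of its top, centre within 16 mm of the stone's long centre line and 45 mm of its middle, along it within 0.2 rad (either way round) (value of joint lid above 1.8 rad and z of knife in the frame of stone_top between -0.003 and 0.003 m and x of knife in the frame of stone_top between -0.016 and 0.016 m and y of knife in the frame of stone_top between -0.045 and 0.045 m and angle between knife's own z axis and vertical below 0.06 rad and angle between the x axis of knife and the y axis of case, either way round below 0.2 rad and linear speed of knife below 0.02 m/s); the robot touches nothing.
It fails at once if the fingers push the lid (over 2 N) while it is open by less than 0.3 rad (value of joint lid below 0.3 rad and contact force between the fingers and lid above 2 N).
It fails at once if the knife is dropped or flung (moves over 0.5 m/s out of the fingers, as after a fall of some 13 mm) (contact force between the fingers and knife below 0.05 N and linear speed of knife above 0.5 m/s).
It fails at once if the clamp is moved more than 30 mm (distance of clamp from where it was at the start of the episode above 0.03 m).
It fails at once if the finial is moved more than 30 mm (distance of finial from where it was at the start of the episode above 0.03 m).
It fails at once if a pulley is moved more than 30 mm (distance of any of pulley0, pulley1 from where it was at the start of the episode above 0.03 m).
It also fails if it takes over 50 s, if anything falls off the work surface, if the arm or the gripper's body presses on something with over 40 N, if the wrist force passes 120 N, or if a joint passes its speed limit or range.

ROBOT

A 6-joint arm with a two-finger parallel gripper is mounted at the origin on the work surface. World frame = base frame: x ahead of the robot, y to its left, z up, the work surface at z = 0. Lengths are in mm, angles in degrees, forces in N, time in s.
With the tool pointing down it reaches from about 300 to 850 mm from the base axis. Payload 4.2 kg.
Tool frame: the origin (TCP) lies midway between the tips of the shut fingers; the grasp point (between the pads) lies 19 mm behind it (env.tcp_to_grasp is the distance from the TCP to the grasp point, in mm); z points along the fingers, x is the direction in which the jaws open and shut, and the axes are right-handed (so a half turn about z gives the same grasp; the last joint's range is limited). The gripper opens to 91 mm and grips with 3 to 60 N. Pads are 32 mm wide; open, the fingers measure 118 mm over their backs; the gripper's body (76 mm by 178 mm) begins 60 mm behind the grasp point.
Start: joints at [64.973, 18.312, 89.639, -0, 72.044, -1.146], TCP at [232.785, 525.789, 213.976] pointing down, gripper open.
Joint ranges: [-177.97, 177.97], [-48.28, 115.42], [12.27, 149.76], [-77.06, 257.06], [2.81, 150.46], [-146.56, 146.56]. Speed limits (degrees/s): [147.25, 147.25, 180, 180, 180, 180].

INTERFACE

Orientations are given as [roll, pitch, yaw] about the fixed x, y, z axes, in that order (R = Rz(yaw) Ry(pitch) Rx(roll)).
In Python, from workcell import env gives the robot as it stands.
- The arm moves only by the tool drive_tool, never from a script. Its argument "motion" is a list of rows, each a list of 2 entries, a list of its own where there are three numbers: the shift along the world's x, y, z in m, then the turn, a rotation vector about the world's x, y, z in rad. In form: [[[dx, dy, dz], [wx, wy, wz]], ...]. A call has exactly 10 rows; each row shifts and turns the commanded pose from where the row before left it; what a row does not reach is not made up. A row lasts 1/12 s, in which the tool goes at most 41.7 mm and 7.16 degrees, less where a joint would pass 70% of its speed; a pose out of reach is approached as far as the arm can. A call is refused whole if a number of a shift passes 0.0417 or a number of a turn 0.125, either way. A call with a gripper value outside its range is refused whole. "claw" is the opening, from 0 (shut) to 1 (fully open), set as the call begins (left out, the last holds). The fingers move at their own pace and stop on an object; "force" is the grip in N (left out, the last holds). Time passes only in rows, so rows that do not move let the fingers close, or fill a call up. It gives the time, the measured TCP pose, the force and the opening at its end, in the units of the state.
- env.state(): the state, without advancing time (a new reading comes with each control period).
- env.grab_frame(name): name is "side" or "top"; returns the picture (384x512x3 uint8, red, green, blue); there is no depth.
- env.camera_params(name): a dict with "fov_y" (degrees; the focal length in pixels is half the picture's height over the tangent of half this angle, whatever the lens; pixels are square), "cx", "cy" (the principal point, pixels), "k1" (the pictures are not rectified: a ray, as slopes to the right and down, at radius r is drawn at 1 + k1 r^2 times it, then the intrinsics apply), "pose" (4x4, takes a point from camera to world coordinates). Camera axes: x right, y down, z forward; pixel columns grow to the right and rows downward; lengths in mm; the calibration is good to about 2 mm. A picture is of the moment at which its call begins. camera_params takes no time and is no camera call.
- env.job_done(): hands the job in, once; it reports no verdict.
The state is a dict: "time_s": time; "qpos": joint angles; "qvel": joint speeds; "effort": joint torques, N m; "ee_pos": TCP position; "ee_rot": TCP orientation; "force": force on the tool from outside, world axes, zero at the start; "torque": the same for the moment, N m; "gripper_width": finger opening in mm.
Only numpy, scipy, OpenCV 4.12 (cv2) and the standard library are available. Lean on these libraries where they do the work, as an engineer would, in place of code of your own. Each camera call takes 0.05 s, during which the arm holds its last target.

## Working session

There is one attempt and no reset: what is moved stays moved. The work goes in short steps, Python scripts to look and compute and a tool call to move; the robot and the scene stay as the last step left them, time stands still between calls to the robot, and variables do not carry over. Pictures are saved under pics/ and viewed, and the job is handed in when it is done.

Besides the shell and the picture viewer there is one more tool, called in YAML: its name, and indented under it one key for each argument. drive_tool: Moves the arm, as the interface text tells. Its arguments: {"type":"object","properties":{"motion":{"type":"array","items":{"type":"array"}},"claw":{"type":"number"},"force":{"type":"number"}},"required":["motion"]}

```bash
ls; mkdir -p pics
python3 - <<'E'
from workcell import env
import cv2
for n in ("side","top"):
    im=env.grab_frame(n); cv2.imwrite(f"pics/{n}0.png",im[:,:,::-1])
    p=env.camera_params(n); print(n,p)
print(env.state(), env.tcp_to_grasp)
E
```

```text
pics
side {'fov_y': 47.20928353575949, 'cx': 254.779094816419, 'cy': 192.31825106177482, 'k1': 0.04332085006218781, 'pose': array([[ 7.69334729e-01, -4.67682410e-01,  4.35197930e-01,
        -1.12103795e+01],
       [-6.38596077e-01, -5.43940536e-01,  5.44356265e-01,
        -6.90932758e+02],
       [-1.78640543e-02, -6.96707871e-01, -7.17132497e-01,
         1.00631605e+03],
       [ 0.00000000e+00,  0.00000000e+00,  0.00000000e+00,
         1.00000000e+00]])}
top {'fov_y': 54.497371565030065, 'cx': 251.9851034329081, 'cy': 194.4808117729584, 'k1': -0.009041780239904838, 'pose': array([[ 1.41797224e-02, -9.89020882e-01,  1.47093948e-01,
         3.53922084e+02],
       [-9.99892916e-01, -1.45577127e-02, -1.49345338e-03,
         5.42389736e+01],
       [ 3.61840803e-03, -1.47057020e-01, -9.89121398e-01,
         1.41561117e+03],
       [ 0.00000000e+00,  0.00000000e+00,  0.00000000e+00,
         1.00000000e+00]])}
{'time_s': 0.1, 'qpos': array([ 6.49748827e+01,  1.83460627e+01,  8.96968276e+01,  6.08256301e-04,
        7.20458233e+01, -1.14648040e+00]), 'qvel': array([ 0.00238207, -0.17843893, -0.24935752,  0.06612711,  0.06530751,
        0.03789675]), 'effort': array([ 1.23128586e-03, -4.13335812e+01, -2.32510293e+01,  7.28305173e-02,
        4.21162590e-02, -7.21785136e-05]), 'ee_pos': array([232.57419293, 525.38043834, 213.24111195]), 'ee_rot': array([-1.79997647e+02,  8.86842138e-02,  6.61211770e+01]), 'force': array([-0.05547524,  0.09875875,  0.32834004]), 'torque': array([ 0.01108211, -0.01454932,  0.0498977 ]), 'gripper_width': 91.41075120710751} 18.8
```

View pics/top0.png

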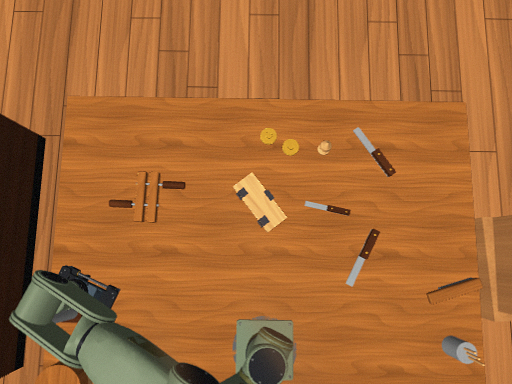

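View pics/side0.png

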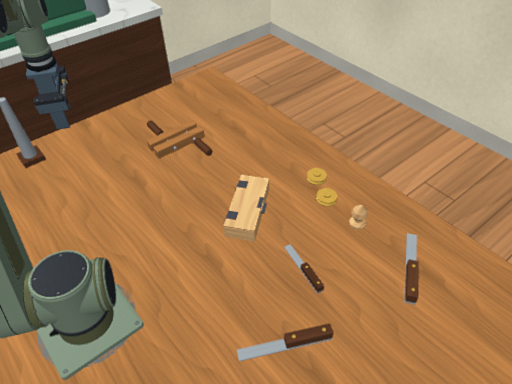

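Run:
```python
import cv2,numpy as np
t=cv2.imread("pics/top0.png");s=cv2.imread("pics/side0.png")
a=cv2.resize(t[160:250,220:370],None,fx=5,fy=5,interpolation=cv2.INTER_CUBIC)
b=cv2.resize(s[165:300,210:335],None,fx=4.4,fy=4.4,interpolation=cv2.INTER_CUBIC)
cv2.imwrite("pics/ta.png",a);cv2.imwrite("pics/sa.png",b)
```

```text
(no output)
```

View pics/ta.png

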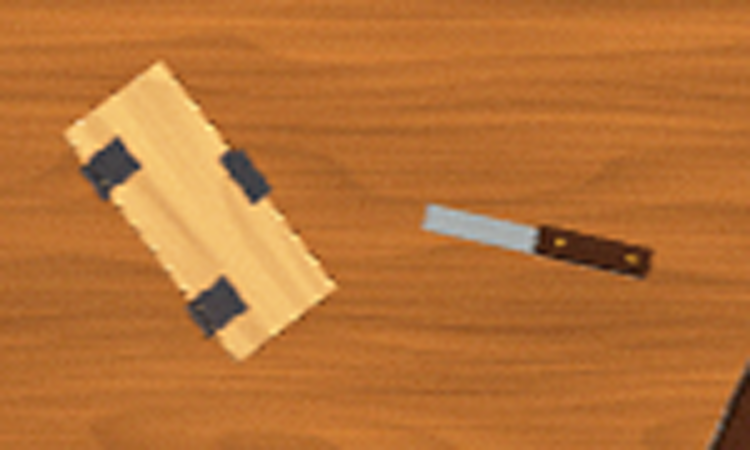

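View pics/sa.png

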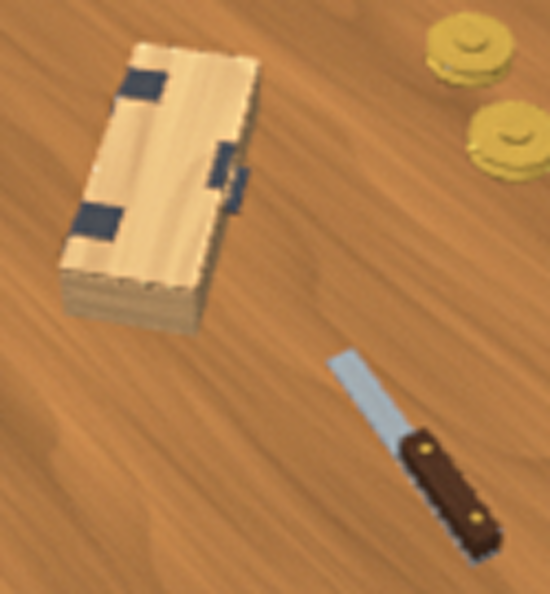

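```bash
cat > h.py <<'E'
import numpy as np,cv2
from workcell import env
def K(n):
    p=env.camera_params(n); f=192/np.tan(np.radians(p['fov_y']/2)); return p,f
def ray(n,u,v):
    p,f=K(n); d=np.array([(u-p['cx'])/f,(v-p['cy'])/f]); x=d.copy()
    for _ in range(20): x=d/(1+p['k1']*(x@x))
    T=p['pose']; return T[:3,3],T[:3,:3]@np.array([x[0],x[1],1])
def onz(n,u,v,z):
    o,d=ray(n,u,v); return o+d*(z-o[2])/d[2]
def proj(n,P):
    p,f=K(n);T=p['pose'];c=T[:3,:3].T@(np.array(P,float)-T[:3,3]);x=c[:2]/c[2];x=x*(1+p['k1']*(x@x));return np.array([p['cx']+f*x[0],p['cy']+f*x[1]])
E
python3 - <<'E'
from h import *
t=cv2.imread("pics/top0.png");hsv=cv2.cvtColor(t,cv2.COLOR_BGR2HSV)
for q in [(250,190),(258,200),(300,230),(268,195)[:2],(320,207),(340,211),(243,193)]: print(q,hsv[q[1],q[0]])
q=[]
for u,v in [(163,62),(337,287),(240,360),(66,132)]:
    P=onz("top",220+(u+.5)/5-.5,160+(v+.5)/5-.5,50);q.append(P);print(P)
q=np.array(q);print(np.linalg.norm(np.diff(np.vstack([q,q[:1]]),axis=0),axis=1),q.mean(0))
e=(q[1]-q[0]+q[2]-q[3]);print("yaw of long",np.degrees(np.arctan2(e[1],e[0])))
e=(q[3]-q[0]+q[2]-q[1]);print("yaw of case x",np.degrees(np.arctan2(e[1],e[0])))
for n,img in(("top",t),("side",cv2.imread("pics/side0.png"))):
    h=cv2.cvtColor(img,cv2.COLOR_BGR2HSV)
    steel=((h[...,1]<70)&(h[...,2]>120)).astype(np.uint8)
    dark=((h[...,2]<110)).astype(np.uint8)
    for nm,m in(("steel",steel),("dark",dark)):
        c,_=cv2.findContours(m,cv2.RETR_EXTERNAL,cv2.CHAIN_APPROX_NONE)
        for k in c:
            if 25<cv2.contourArea(k)<1500:
                r=cv2.minAreaRect(k); print(n,nm,np.round(r[0],1),np.round(r[1],1),round(r[2],1), np.round(onz(n,*r[0],3 if nm=="steel" else 25)))
E
```

```text
(250, 190) [ 20 133 245]
(258, 200) [ 19 134 244]
(300, 230) [ 15 188 180]
(268, 195) [132  19  68]
(320, 207) [ 75   6 174]
(340, 211) [ 11 185  77]
(243, 193) [150  11  69]
[641.94017305  52.57842233  50.        ]
[475.30612587 -77.56956439  50.        ]
[420.87539972  -6.75700501  50.        ]
[587.80697454 123.89917613  50.        ]
[211.43652506  89.31473851 211.98393416  89.5379981 ] [531.48216829  23.03775727  50.        ]
yaw of long -141.97929847777417
yaw of case x 127.37322762467237
top steel [289.4 368.7] [10.9 34.9] 21.4 [-66. -91.   3.]
top steel [254.9 361.6] [17.5 39.8] 24.0 [-44.  33.   3.]
top steel [459.1 348.8] [34.9 20.1] 26.6 [   9. -708.    3.]
top steel [263.5 346.5] [56.7 52.3] 1.3 [9. 3. 3.]
top steel [ 41.3 344.2] [80.2  4.2] 35.9 [  5. 808.   3.]
top steel [ 76.  335.6] [11.9 38.9] 23.2 [ 37. 684.   3.]
top steel [ 42.8 339.7] [80.   4.4] 36.7 [ 20. 804.   3.]
top steel [ 54.8 316. ] [77.9 40.1] 32.9 [104. 767.   3.]
top steel [ 65.7 296.3] [78.5  3.8] 33.5 [175. 733.   3.]
top steel [354.9 270.7] [ 7.2 30.1] 25.2 [ 283. -335.    3.]
top steel [315.6 205.3
[... 1263 characters left out ...]
.]
side steel [91.7  7.3] [17.7  9.9] 74.1 [ 817. 1702.    3.]
side dark [308.2 335.8] [15.2 49. ] 77.3 [ 379. -390.   25.]
side dark [103.5 351.9] [ 3.4 96.3] 55.2 [  -6. -113.   25.]
side dark [312. 277.] [32.8  9.2] 54.5 [ 501. -281.   25.]
side dark [411. 281.] [42. 12.] 90.0 [ 686. -452.   25.]
side dark [231.5 214.7] [10.3  6.9] 8.1 [473.  28.  25.]
side dark [242.  183.6] [9.4 6.1] 9.5 [578. 110.  25.]
side dark [165.  151.5] [ 4.5 16.5] 63.4 [475. 405.  25.]
side dark [193.3 149.6] [24.1 31.8] 62.1 [555. 350.  25.]
side dark [154.2 127.8] [17.   6.4] 45.0 [516. 545.  25.]
side dark [  9. 129.] [18. 48.] 0.0 [113. 880.  25.]
side dark [105.1   6.8] [14.2  7.3] 85.2 [ 855. 1610.   25.]
```

```bash
python3 - <<'E'
from h import *
t=cv2.imread("pics/top0.png");s=cv2.imread("pics/side0.png")
def rect(n,img,box,f,z):
    h=cv2.cvtColor(img,cv2.COLOR_BGR2HSV).astype(int);m=np.zeros(h.shape[:2],np.uint8)
    x0,y0,x1,y1=box;m[y0:y1,x0:x1]=f(h)[y0:y1,x0:x1]
    m=cv2.morphologyEx(m,cv2.MORPH_CLOSE,np.ones((3,3)))
    c=max(cv2.findContours(m,cv2.RETR_EXTERNAL,cv2.CHAIN_APPROX_NONE)[0],key=cv2.contourArea)
    ys,xs=np.nonzero(m); P=np.array([onz(n,u,v,z) for u,v in zip(xs,ys)])[:,:2]
    mu=P.mean(0);w,V=np.linalg.eigh(np.cov((P-mu).T));d=V[:,1];a=(P-mu)@d;b=(P-mu)@V[:,0]
    print(n,len(P),"mean",mu.round(1),"yaw",np.degrees(np.arctan2(d[1],d[0])).round(2),"len",np.ptp(a).round(1),np.ptp(b).round(1),"area",cv2.contourArea(c))
    return mu,d
kb=(300,195,356,220)
rect("top",t,kb,lambda h:((h[...,1]<75)|(h[...,2]<115)),5)
rect("top",t,kb,lambda h:((h[...,1]<75)&(h[...,2]>115)),3)
rect("top",t,kb,lambda h:(h[...,2]<115),22)
sb=(280,240,330,295)
rect("side",s,sb,lambda h:((h[...,1]<75)&(h[...,2]>115)),3)
rect("top",t,(228,165,292,236),lambda h:((h[...,2]>215)&(h[...,1]<160))|(h[...,2]<100),50)
# corners side top face by eye
for u,v in [(140,43),(259,58),(192,290),(62,268)]:
    print(onz("side",210+(u+.5)/4.4-.5,165+(v+.5)/4.4-.5,50).round(1))
# bolsters: black plate centre, hinges -> plate top at 50
for q in [(262.6,221),(241.6,193.5),(268.9,194.5)]: print(onz("top",*q,50).round(1))
for q in [(231.5,214.7),(242,183.6)]: print(onz("side",*q,50).round(1))
E
python3 - <<'E'
import cv2
t=cv2.imread("pics/top0.png");cv2.imwrite("pics/g.png",cv2.resize(t[240:330,20:140],None,fx=5,fy=5,interpolation=cv2.INTER_CUBIC))
E
```

```text
top 258 mean [ 516.7 -237.1] yaw 78.68 len 173.2 23.5 area 209.0
top 118 mean [ 525.8 -191.2] yaw 77.43 len 85.8 20.1 area 91.5
top 138 mean [ 507.1 -272.7] yaw 77.6 len 85.9 22.6 area 111.0
side 199 mean [ 521.7 -196.4] yaw 74.74 len 165.2 36.0 area 154.5
top 1456 mean [530.5  24.8] yaw -141.72 len 213.4 103.7 area 1384.5
[587.6 123.3  50. ]
[642.2  55.8  50. ]
[470.7 -76.9  50. ]
[418.7  -8.5  50. ]
[459.3  11.9  50. ]
[560.1  90.7  50. ]
[557.9 -10.5  50. ]
[460.3   9.4  50. ]
[563.2  89.8  50. ]
```

View pics/g.png

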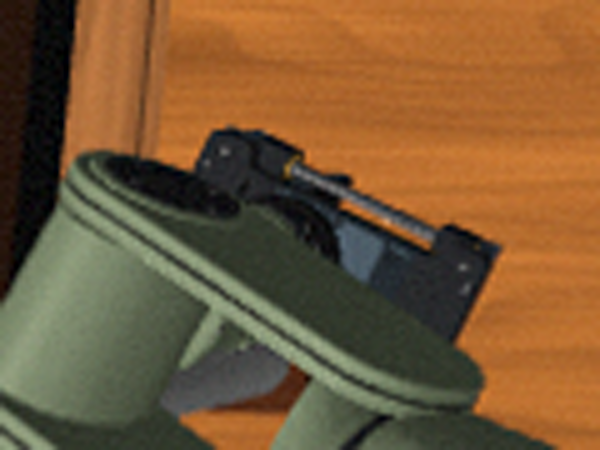

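drive_tool:
  motion:
    - [[0.0133,-0.0385,0],[0,0,-0.068]]
    - [[0.0133,-0.0385,0],[0,0,-0.068]]
    - [[0.0133,-0.0385,0],[0,0,-0.068]]
    - [[0.0133,-0.0385,0],[0,0,-0.068]]
    - [[0.0133,-0.0385,0],[0,0,-0.068]]
    - [[0.0133,-0.0385,0],[0,0,-0.068]]
    - [[0.0133,-0.0385,0],[0,0,-0.068]]
    - [[0.0133,-0.0385,0],[0,0,-0.068]]
    - [[0.0133,-0.0385,0],[0,0,-0.068]]
    - [[0.0133,-0.0385,0],[0,0,-0.068]]
  claw: 1
  force: 50

```text
time_s: 0.93
ee_pos: [365.6, 138.9, 213.9]
ee_rot: [180.0, -0.0, 27.0]
force: [0.9, -0.8, -0.5]
gripper_width: 91.3
```

drive_tool:
  motion:
    - [[0.0133,-0.0385,0],[0,0,-0.068]]
    - [[0.0133,-0.0385,0],[0,0,-0.068]]
    - [[0.0133,-0.0385,0],[0,0,-0.068]]
    - [[0.0133,-0.0385,0],[0,0,-0.068]]
    - [[0.0133,-0.0385,-0.005],[0,0,-0.068]]
    - [[0.0133,-0.0385,-0.005],[0,0,-0.068]]
    - [[0.0133,-0.0385,-0.005],[0,0,-0.068]]
    - [[0.0133,-0.0385,-0.005],[0,0,-0.068]]
    - [[0.0133,-0.0385,-0.005],[0,0,-0.068]]
    - [[0.0133,-0.0385,-0.005],[0,0,-0.068]]

```text
time_s: 1.77
ee_pos: [498.7, -246.2, 183.3]
ee_rot: [-180.0, 0.0, -12.0]
force: [0.0, 0.4, 0.7]
gripper_width: 91.2
```

drive_tool:
  motion:
    - [[0.0036,-0.0054,-0.025],[0,0,-0.003]]
    - [[0.0036,-0.0054,-0.03],[0,0,-0.003]]
    - [[0.0036,-0.0054,-0.03],[0,0,0]]
    - [[0,0,-0.03],[0,0,0]]
    - [[0,0,-0.025],[0,0,0]]
    - [[0,0,-0.02],[0,0,0]]
    - [[0,0,-0.01],[0,0,0]]
    - [[0,0,-0.005],[0,0,0]]
    - [[0,0,-0.004],[0,0,0]]
    - [[0,0,0],[0,0,0]]

```text
time_s: 2.6
ee_pos: [509.9, -260.5, 5.2]
ee_rot: [180.0, -0.0, -12.1]
force: [-0.8, -0.8, -0.2]
gripper_width: 90.9
```

Run:
```python
from h import *
print(env.state()['ee_pos'],env.state()['ee_rot'])
s=env.grab_frame("side")[:,:,::-1];t=env.grab_frame("top")[:,:,::-1]
cv2.imwrite("pics/s1.png",np.hstack([cv2.resize(s[190:320,230:360],(390,390)),cv2.resize(t[160:290,280:410],(390,390))]))
```

```text
[ 509.89462868 -260.5261605     5.1574369 ] [ 1.79992284e+02 -3.23301957e-02 -1.21448035e+01]
```

View pics/s1.png

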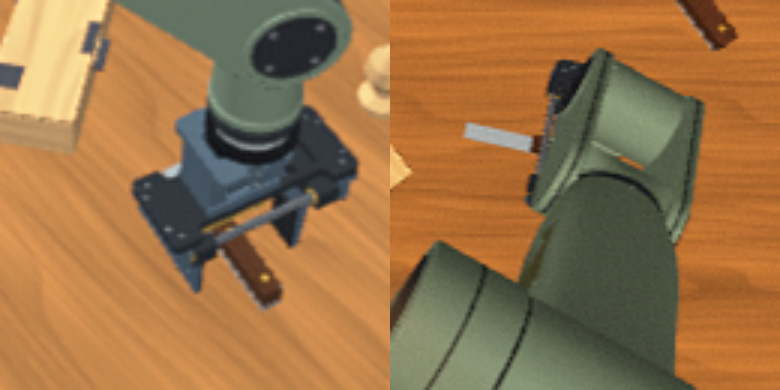

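The gripper straddles the handle, with the blade sticking out ahead, so I'll close it.

drive_tool:
  motion:
    - [[0,0,0],[0,0,0]]
    - [[0,0,0],[0,0,0]]
    - [[0,0,0],[0,0,0]]
    - [[0,0,0],[0,0,0]]
    - [[0,0,0],[0,0,0]]
    - [[0,0,0],[0,0,0]]
    - [[0,0,0],[0,0,0]]
    - [[0,0,0],[0,0,0]]
    - [[0,0,0],[0,0,0]]
    - [[0,0,0],[0,0,0]]
  claw: 0
  force: 50

```text
time_s: 3.53
ee_pos: [509.6, -260.4, 4.9]
ee_rot: [-180.0, -0.0, -12.1]
force: [-0.5, -0.1, 0.8]
gripper_width: 27.5
```

drive_tool:
  motion:
    - [[0,0,0],[0,0,0]]
    - [[0,0,0],[0,0,0]]
    - [[0,0,0],[0,0,0]]
    - [[0,0,0.001],[0,0,0]]
    - [[0,0,0.004],[0,0,0]]
    - [[0,0,0.01],[0,0,0]]
    - [[0,0,0.015],[0,0,0]]
    - [[0,0,0.015],[0,0,0]]
    - [[0,0,0.01],[0,0,0]]
    - [[0,0,0.005],[0,0,0]]

```text
time_s: 4.37
ee_pos: [510.5, -260.9, 67.1]
ee_rot: [179.9, -0.2, -12.1]
force: [0.3, 0.2, -1.3]
gripper_width: 19.8
```

drive_tool:
  motion:
    - [[0.008,0.008,0],[0,0,0.06]]
    - [[0.014,0.014,0],[0,0,0.1]]
    - [[0.016,0.017,0],[0,0,0.11]]
    - [[0.016,0.017,0],[0,0,0.11]]
    - [[0.016,0.017,0],[0,0,0.11]]
    - [[0.016,0.017,0],[0,0,0.11]]
    - [[0.016,0.017,0],[0,0,0.11]]
    - [[0.016,0.017,0],[0,0,0.1]]
    - [[0.01,0.01,0],[0,0,0.06]]
    - [[0.005,0.005,0],[0,0,0.004]]

```text
time_s: 5.2
ee_pos: [643.7, -119.7, 64.7]
ee_rot: [-180.0, -0.0, 38.1]
force: [0.5, 0.6, -1.7]
gripper_width: 19.7
```

Run:
```python
from h import *
print(env.state()['ee_pos'],env.state()['ee_rot'])
s=env.grab_frame("side")[:,:,::-1];t=env.grab_frame("top")[:,:,::-1]
cv2.imwrite("pics/s2r.png",s);cv2.imwrite("pics/t2r.png",t)
cv2.imwrite("pics/s2.png",np.hstack([cv2.resize(s[130:270,210:350],(400,400)),cv2.resize(t[130:270,220:360],(400,400))]))
```

```text
[ 643.67859278 -119.72467889   64.72569393] [-1.79987436e+02 -2.60324665e-02  3.80895992e+01]
```

View pics/s2.png

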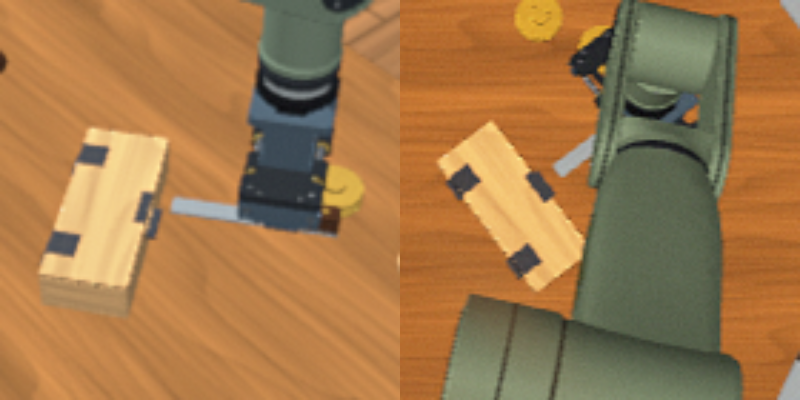

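Run:
```python
from h import *
c=np.array([531,23.3]);cx=np.array([-.616,.788]);cy=np.array([-.788,-.616])
def cf(P): d=P[:2]-c; return np.round([d@cx,d@cy],1)
for n,u in(("side",(270.2,201.8)),("top",(276,189.5))):
    P=onz(n,*u,61.3); print(n,P.round(1),cf(P))
e=env.state()['ee_pos'];print("tcp",cf(e))
for n,f in(("s2r","side"),("t2r","top")):
    im=cv2.imread(f"pics/{n}.png");h=cv2.cvtColor(im,cv2.COLOR_BGR2HSV)
    m=((h[...,1]<75)&(h[...,2]>125)).astype(np.uint8)
    p=proj(f,[*(e[:2]+113*cx),61.3]).astype(int);print(f,"pred tip",p)
    M=np.zeros_like(m);M[p[1]-18:p[1]+18,p[0]-10:p[0]+(22 if f=="side" else 14)]=m[p[1]-18:p[1]+18,p[0]-10:p[0]+(22 if f=="side" else 14)]
    ys,xs=np.nonzero(M);Q=np.array([onz(f,a,b,61.3) for a,b in zip(xs,ys)]);C=np.array([cf(q) for q in Q])
    print(f,len(C),"max x",C[:,0].max(),"y mean",C[:,1].mean(), "slope", np.polyfit(C[:,0],C[:,1],1))
b=[(268.9,194.5)]
print("plate",cf(onz("top",268.9,194.5,50)))
```

```text
side [571.8 -33.   61.3] [-69.5   2.5]
top [575.2 -35.9  61.3] [-73.9   1.7]
tcp [-182.3    0.5]
side pred tip [270 201]
side 134 max x -36.1 y mean 1.0544776119402985 slope [0.03019101 4.01053771]
top pred tip [274 189]
top 92 max x -69.1 y mean -0.8478260869565217 slope [0.02985995 2.13232641]
plate [-43.2  -0.4]
```

drive_tool:
  motion:
    - [[0,0,-0.005],[0,0,0]]
    - [[0,0,-0.008],[0,0,0]]
    - [[0,0,-0.008],[0,0,0]]
    - [[0,0,-0.004],[0,0,0]]
    - [[0,0,0],[0,0,0]]
    - [[-0.0025,0.0032,0],[0,0,0]]
    - [[-0.0025,0.0032,0],[0,0,0]]
    - [[-0.0025,0.0032,0],[0,0,0]]
    - [[-0.0025,0.0032,0],[0,0,0]]
    - [[0,0,0],[0,0,0]]

```text
time_s: 6.13
ee_pos: [632.0, -107.7, 40.3]
ee_rot: [-180.0, -0.0, 38.0]
force: [-0.7, 0.3, -1.3]
gripper_width: 19.8
```

drive_tool:
  motion:
    - [[0,0,-0.0008],[0,0,0]]
    - [[-0.0025,0.0032,0],[0,0,0]]
    - [[-0.0025,0.0032,0],[0,0,0]]
    - [[-0.0025,0.0032,0],[0,0,0]]
    - [[-0.0025,0.0032,0],[0,0,0]]
    - [[-0.0025,0.0032,0],[0,0,0]]
    - [[-0.0025,0.0032,0],[0,0,0]]
    - [[-0.0025,0.0032,0],[0,0,0]]
    - [[0,0,0],[0,0,0]]
    - [[0,0,0],[0,0,0]]

```text
time_s: 6.97
ee_pos: [615.0, -86.0, 39.2]
ee_rot: [180.0, -0.0, 38.0]
force: [-0.8, -0.3, -1.1]
gripper_width: 19.8
```

Run:
```python
from h import *
s=env.grab_frame("side")[:,:,::-1];t=env.grab_frame("top")[:,:,::-1]
cv2.imwrite("pics/s3.png",np.hstack([cv2.resize(s[150:250,210:310],(400,400),interpolation=2),cv2.resize(t[150:250,220:320],(400,400),interpolation=2)]))
```

```text
(no output)
```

View pics/s3.png

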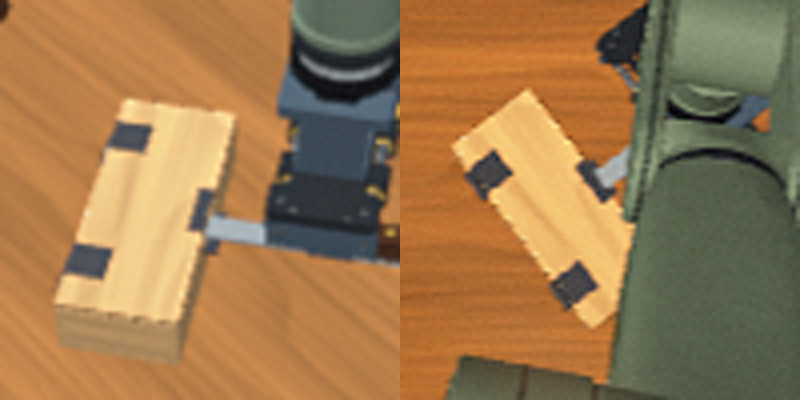

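drive_tool:
  motion:
    - [[0,0,0.0025],[0,0,0]]
    - [[0,0,0.0025],[0,0,0]]
    - [[0,0,0.0025],[0,0,0]]
    - [[-0.0003,0.0004,0.0025],[0,0,0]]
    - [[-0.0005,0.0006,0.003],[0,0,0]]
    - [[-0.0005,0.0006,0.003],[0,0,0]]
    - [[-0.0006,0.0008,0.003],[0,0,0]]
    - [[-0.0006,0.0008,0.003],[0,0,0]]
    - [[-0.0006,0.0008,0.003],[0,0,0]]
    - [[-0.0006,0.0008,0.003],[0,0,0]]

```text
time_s: 7.9
ee_pos: [611.0, -81.2, 67.4]
ee_rot: [-180.0, 0.0, 37.9]
force: [-1.5, 1.4, -3.6]
gripper_width: 19.8
```

Run:
```python
from h import *
s=env.grab_frame("side")[:,:,::-1];t=env.grab_frame("top")[:,:,::-1]
cv2.imwrite("pics/s4.png",np.hstack([cv2.resize(s[150:250,210:310],(400,400),interpolation=2),cv2.resize(t[150:250,220:320],(400,400),interpolation=2)]))
```

```text
(no output)
```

View pics/s4.png

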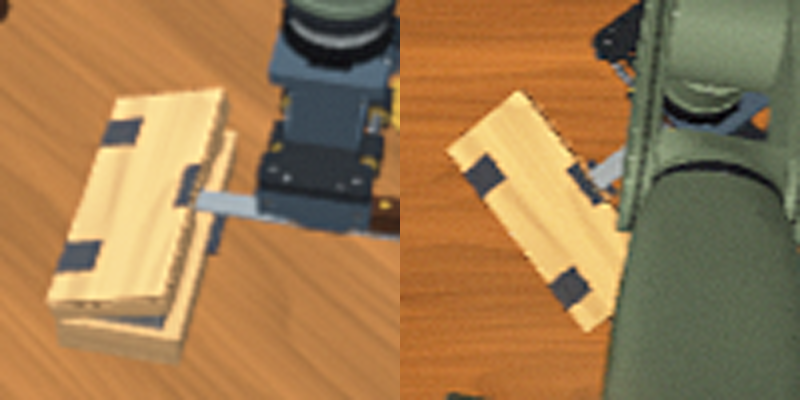

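drive_tool:
  motion:
    - [[-0.002,0.0026,0.004],[0,0,0]]
    - [[-0.0021,0.0027,0.004],[0,0,0]]
    - [[-0.0021,0.0027,0.004],[0,0,0]]
    - [[-0.0021,0.0027,0.004],[0,0,0]]
    - [[-0.0021,0.0027,0.0028],[0,0,0]]
    - [[-0.0021,0.0028,0.0026],[0,0,0]]
    - [[-0.0021,0.0028,0.0025],[0,0,0]]
    - [[-0.0022,0.0028,0.0024],[0,0,0]]
    - [[-0.0022,0.0028,0.002],[0,0,0]]
    - [[-0.0025,0.0032,0.0015],[0,0,0]]

```text
time_s: 8.83
ee_pos: [589.8, -53.3, 97.3]
ee_rot: [180.0, -0.0, 37.9]
force: [1.6, -1.4, -1.1]
gripper_width: 19.7
```

Run:
```python
from h import *
s=env.grab_frame("side")[:,:,::-1];t=env.grab_frame("top")[:,:,::-1]
cv2.imwrite("pics/s5.png",np.hstack([cv2.resize(s[130:250,190:310],(400,400),interpolation=2),cv2.resize(t[150:250,220:320],(400,400),interpolation=2)]))
```

```text
(no output)
```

View pics/s5.png

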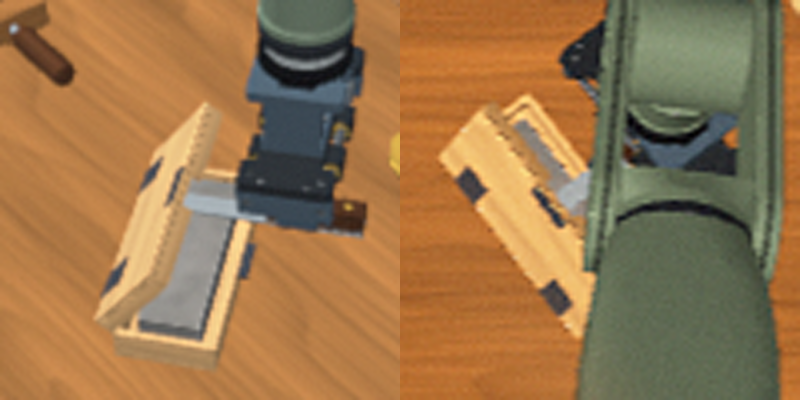

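drive_tool:
  motion:
    - [[-0.0025,0.0032,0.0015],[0,0,0]]
    - [[-0.0025,0.0032,0.0015],[0,0,0]]
    - [[-0.0025,0.0032,0.001],[0,0,0]]
    - [[-0.0025,0.0032,0.001],[0,0,0]]
    - [[-0.0025,0.0032,0],[0,0,0]]
    - [[-0.0025,0.0032,0],[0,0,0]]
    - [[-0.0025,0.0032,0],[0,0,0]]
    - [[-0.0025,0.0032,0],[0,0,0]]
    - [[-0.0025,0.0032,0],[0,0,0]]
    - [[-0.0025,0.0032,0],[0,0,0]]

```text
time_s: 9.77
ee_pos: [564.6, -21.3, 101.8]
ee_rot: [-180.0, 0.0, 37.9]
force: [1.1, -1.1, -2.0]
gripper_width: 19.8
```

drive_tool:
  motion:
    - [[-0.0025,0.0032,-0.0005],[0,0,0]]
    - [[-0.0025,0.0032,-0.0005],[0,0,0]]
    - [[-0.0025,0.0032,-0.001],[0,0,0]]
    - [[-0.0025,0.0032,-0.001],[0,0,0]]
    - [[-0.0025,0.0032,-0.001],[0,0,0]]
    - [[-0.0025,0.0032,-0.0015],[0,0,0]]
    - [[-0.0018,0.0024,-0.0015],[0,0,0]]
    - [[0,0,0],[0,0,0]]
    - [[0,0,0],[0,0,0]]
    - [[0,0,0],[0,0,0]]

```text
time_s: 10.6
ee_pos: [547.9, 0.1, 95.0]
ee_rot: [-180.0, 0.0, 37.9]
force: [0.2, -0.5, -1.1]
gripper_width: 19.3
```

Run:
```python
from h import *
s=env.grab_frame("side")[:,:,::-1];t=env.grab_frame("top")[:,:,::-1]
cv2.imwrite("pics/s6.png",np.hstack([cv2.resize(s[130:250,190:310],(400,400),interpolation=2),cv2.resize(t[150:250,220:320],(400,400),interpolation=2)]))
e=env.state()['ee_pos'];print((e[:2]-[531,23.3])@[-.616,.788]+113-45,e[2]-31.9)
```

```text
39.08963794369852 63.09537710051324
```

View pics/s6.png

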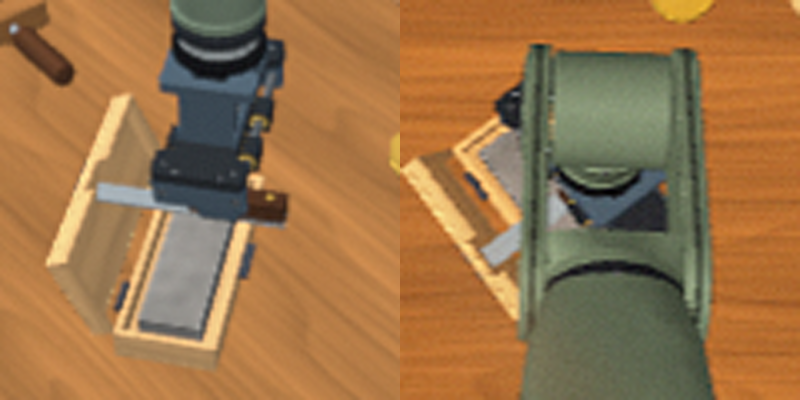

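drive_tool:
  motion:
    - [[-0.0015,0.0019,-0.0005],[0,0,0]]
    - [[-0.0015,0.0019,-0.0005],[0,0,0]]
    - [[-0.0015,0.0019,-0.0005],[0,0,0]]
    - [[-0.0012,0.0016,0],[0,0,0]]
    - [[0,0,0],[0,0,0]]
    - [[0.0015,-0.0019,0],[0,0,0]]
    - [[0.006,-0.0079,0],[0,0,0]]
    - [[0.012,-0.0158,0.005],[0,0,0]]
    - [[0.012,-0.0158,0.01],[0,0,0]]
    - [[0.012,-0.0158,0.015],[0,0,0]]

```text
time_s: 11.53
ee_pos: [585.8, -51.0, 122.7]
ee_rot: [-179.9, 0.1, 37.9]
force: [0.2, 0.2, -1.1]
gripper_width: 19.6
```

Run:
```python
from h import *
s=env.grab_frame("side")[:,:,::-1];t=env.grab_frame("top")[:,:,::-1]
cv2.imwrite("pics/s7.png",np.hstack([cv2.resize(s[130:250,190:310],(400,400),interpolation=2),cv2.resize(t[150:250,220:320],(400,400),interpolation=2)]))
cv2.imwrite("pics/s7r.png",s);cv2.imwrite("pics/t7r.png",t)
print(env.state()['ee_pos'],env.state()['ee_rot'])
```

```text
[589.82620758 -52.77685129 125.73513147] [179.67866151  -0.26985777  37.79497526]
```

View pics/s7.png

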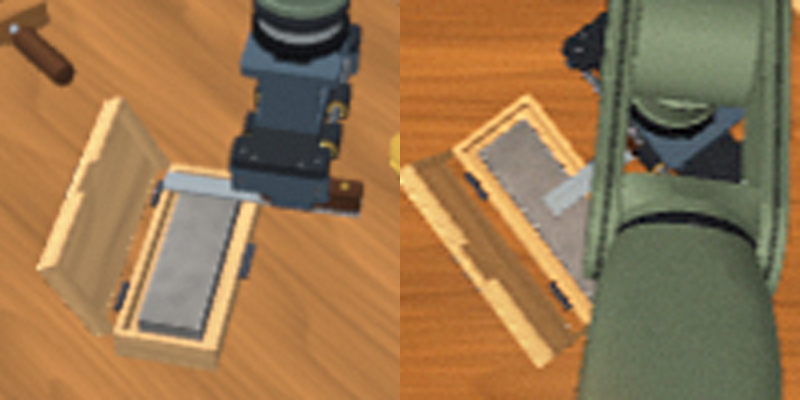

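Run:
```python
from h import *
def tri(a,b):
    o1,d1=ray("side",*a);o2,d2=ray("top",*b)
    d1/=np.linalg.norm(d1);d2/=np.linalg.norm(d2)
    s=np.linalg.lstsq(np.c_[d1,-d2],o2-o1,rcond=None)[0];p,q=o1+d1*s[0],o2+d2*s[1]
    return (p+q)/2,np.linalg.norm(p-q)
def cf(P): d=P[:2]-[531,23.3]; return np.round([d@[-.616,.788],d@[-.788,-.616],P[2]],1)
P,e=tri((226,159.1),(224.5,189.3));print("lid corner",cf(P),e)
P,e=tri((226-.3,130+97*.3),(220,150+170/4));print("alt",cf(P),e)
e=env.state()['ee_pos'];kx=np.array([-.616,.788,0])
print(cf(e))
for off in(-57,85-85+0,113):
  for dz in((-3.4,) if off>0 else (20,)):
    print(off,proj("side",e+kx*off+[0,0,dz]),proj("top",e+kx*off+[0,0,dz]))
s=cv2.imread("pics/s7r.png");t=cv2.imread("pics/t7r.png")
a=cv2.resize(s[165:205,230:310],None,fx=9,fy=9,interpolation=2);cv2.imwrite("pics/s7z.png",a)
```

```text
lid corner [  83.8 -102.4  112.5] 10.735078386783805
alt [  95.3 -107.8  103.4] 6.10372623701224
[-96.2   0.5 125.7]
-57 [300.27275827 184.8665297 ] [295.4574057  171.73729194]
0 [279.95655793 182.05356968] [282.52431388 181.48248563]
113 [240.92902987 182.48644238] [256.4599679  201.90919451]
```

View pics/s7z.png

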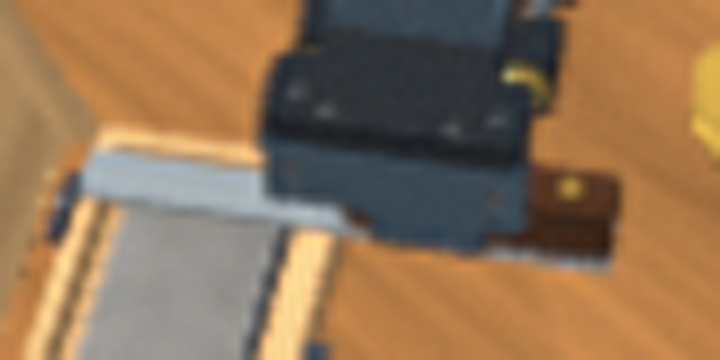

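drive_tool:
  motion:
    - [[-0.005,0.0035,0],[0,0,-0.07]]
    - [[-0.005,0.0035,0],[0,0,-0.11]]
    - [[-0.005,0.0035,0],[0,0,-0.11]]
    - [[-0.005,0.0035,0],[0,0,-0.11]]
    - [[-0.005,0.0035,0],[0,0,-0.11]]
    - [[-0.005,0.0035,0],[0,0,-0.11]]
    - [[-0.005,0.0035,0],[0,0,-0.11]]
    - [[-0.005,0.0035,0],[0,0,-0.11]]
    - [[-0.005,0.0035,0],[0,0,-0.11]]
    - [[-0.005,0.0035,0],[0,0,-0.11]]

```text
time_s: 12.47
ee_pos: [535.0, -14.6, 122.9]
ee_rot: [180.0, 0.1, -23.1]
force: [-0.1, -0.5, -1.7]
gripper_width: 19.7
```

drive_tool:
  motion:
    - [[-0.005,0.0035,0],[0,0,-0.11]]
    - [[-0.005,0.0035,0],[0,0,-0.11]]
    - [[-0.005,0.0035,0],[0,0,-0.11]]
    - [[-0.005,0.0035,0],[0,0,-0.11]]
    - [[-0.005,0.0035,-0.005],[0,0,-0.06]]
    - [[-0.002,0.0015,-0.012],[0,0,-0.01]]
    - [[0,0,-0.015],[0,0,0]]
    - [[0,0,-0.015],[0,0,0]]
    - [[0,0,-0.01],[0,0,0]]
    - [[0,0,-0.003],[0,0,0]]

```text
time_s: 13.3
ee_pos: [507.3, 4.2, 61.6]
ee_rot: [179.8, 0.1, -52.0]
force: [-0.5, 0.2, -0.3]
gripper_width: 19.6
```

Run:
```python
from h import *
s=env.grab_frame("side")[:,:,::-1];t=env.grab_frame("top")[:,:,::-1]
cv2.imwrite("pics/s8.png",np.hstack([cv2.resize(s[130:250,190:310],(400,400),interpolation=2),cv2.resize(t[140:260,210:330],(400,400),interpolation=2)]))
cv2.imwrite("pics/s8r.png",s);cv2.imwrite("pics/t8r.png",t)
st=env.state();e=st['ee_pos'];print(e,st['ee_rot'],st['force'])
d=e[:2]-[531,23.3]; print(d@[-.616,.788],d@[-.788,-.616])
kx=np.array([.788,.616,0])
for off in (-57,113): print(off,proj("side",e+kx*off+[0,0,-3.4]))
```

```text
[508.41746386   4.10508113  62.8668864 ] [ 1.79927890e+02  5.79949128e-02 -5.20270561e+01] [ 0.80211915  0.03032728 -1.24464168]
-1.214753801157446 29.61910850368673
-57 [240.90526941 220.10265719]
113 [253.77349048 179.10252211]
```

View pics/s8.png

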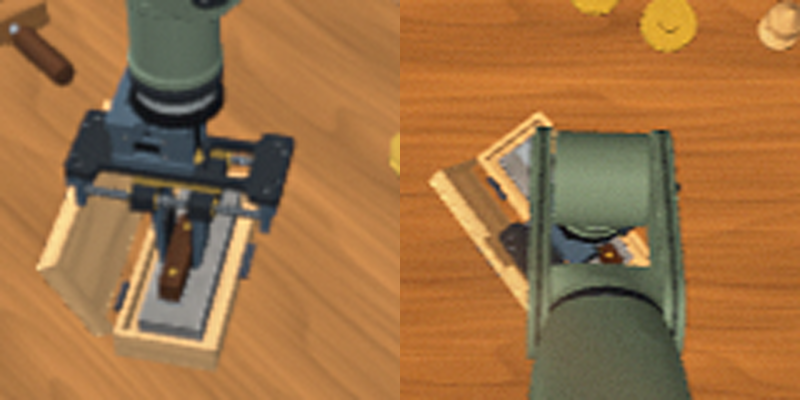

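drive_tool:
  motion:
    - [[0.001,-0.0014,0],[0,0,0]]
    - [[0.001,-0.0014,-0.004],[0,0,0]]
    - [[0.001,-0.0014,-0.006],[0,0,0]]
    - [[0,0,-0.006],[0,0,0]]
    - [[0,0,-0.003],[0,0,0]]
    - [[0,0,-0.0015],[0,0,0]]
    - [[0,0,-0.001],[0,0,0]]
    - [[0,0,-0.001],[0,0,0]]
    - [[0,0,0],[0,0,0]]
    - [[0,0,0],[0,0,0]]

```text
time_s: 14.23
ee_pos: [512.0, -0.1, 41.1]
ee_rot: [-180.0, -0.0, -52.0]
force: [-0.1, 0.5, -0.3]
gripper_width: 19.5
```

drive_tool:
  motion:
    - [[0,0,-0.001],[0,0,0]]
    - [[0,0,0],[0,0,0]]
    - [[0,0,-0.0007],[0,0,0]]
    - [[0,0,0],[0,0,0]]
    - [[0,0,-0.0006],[0,0,0]]
    - [[0,0,0],[0,0,0]]
    - [[0,0,-0.0005],[0,0,0]]
    - [[0,0,0],[0,0,0]]
    - [[0,0,0],[0,0,0]]
    - [[0,0,0],[0,0,0]]

```text
time_s: 15.07
ee_pos: [511.9, -0.1, 38.2]
ee_rot: [-180.0, -0.0, -52.0]
force: [-0.2, -0.0, -0.3]
gripper_width: 19.4
```

Run:
```python
from h import *
s=env.grab_frame("side")[:,:,::-1]
cv2.imwrite("pics/s9.png",cv2.resize(s[130:250,190:310],(600,600),interpolation=2))
st=env.state();print(st['ee_pos'],st['force'],st['torque'])
```

```text
[ 5.11895284e+02 -1.13360656e-01  3.81957839e+01] [ 2.06867442e-01  4.37772804e-04 -1.16603401e+00] [-0.08661484  0.08639192 -0.03060453]
```

View pics/s9.png

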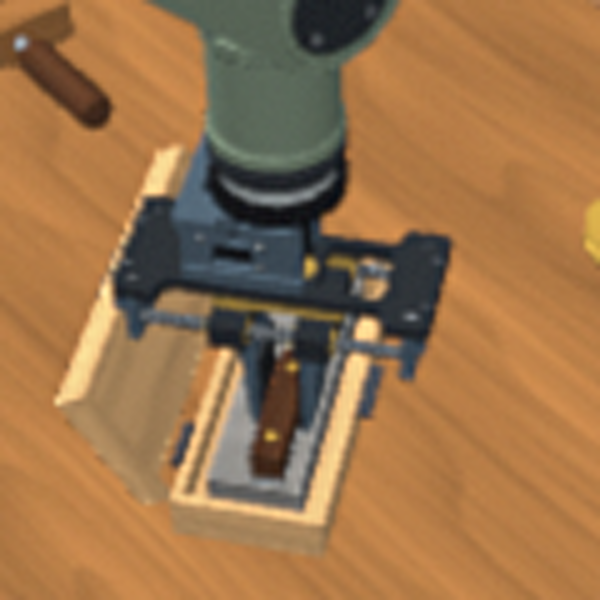

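drive_tool:
  motion:
    - [[0,0,-0.0004],[0,0,0]]
    - [[0,0,0],[0,0,0]]
    - [[0,0,-0.0004],[0,0,0]]
    - [[0,0,0],[0,0,0]]
    - [[0,0,0],[0,0,0]]
    - [[0,0,0],[0,0,0]]
    - [[0,0,0],[0,0,0]]
    - [[0,0,0],[0,0,0]]
    - [[0,0,0],[0,0,0]]
    - [[0,0,0],[0,0,0]]

```text
time_s: 15.95
ee_pos: [512.0, -0.1, 38.0]
ee_rot: [-180.0, -0.0, -52.0]
force: [-1.6, 0.3, 5.1]
gripper_width: 19.8
```

drive_tool:
  motion:
    - [[0,0,0.0003],[0,0,0]]
    - [[0,0,0],[0,0,0]]
    - [[0,0,0],[0,0,0]]
    - [[0,0,0],[0,0,0]]
    - [[0,0,0],[0,0,0]]
    - [[0,0,0],[0,0,0]]
    - [[0,0,0],[0,0,0]]
    - [[0,0,0],[0,0,0]]
    - [[0,0,0],[0,0,0]]
    - [[0,0,0],[0,0,0]]
  claw: 0.45

```text
time_s: 16.78
ee_pos: [511.9, -0.1, 37.7]
ee_rot: [-180.0, -0.0, -52.0]
force: [0.2, 0.2, 0.1]
gripper_width: 41.2
```

drive_tool:
  motion:
    - [[0,0,0.002],[0,0,0]]
    - [[0,0,0.006],[0,0,0]]
    - [[0,0,0.012],[0,0,0]]
    - [[0,0,0.02],[0,0,0]]
    - [[0,0,0.025],[0,0,0]]
    - [[0,0,0.025],[0,0,0]]
    - [[0.01,-0.01,0.025],[0,0,0]]
    - [[0.02,-0.025,0.02],[0,0,0]]
    - [[0.02,-0.03,0.015],[0,0,0]]
    - [[0.02,-0.03,0.01],[0,0,0]]

```text
time_s: 17.62
ee_pos: [583.3, -96.0, 200.9]
ee_rot: [-179.8, -0.2, -52.0]
force: [1.6, 0.4, -0.4]
gripper_width: 40.8
```

drive_tool:
  motion:
    - [[0,-0.04,0],[0,0,0]]
    - [[0,-0.04,0],[0,0,0]]
    - [[0,-0.04,0],[0,0,0]]
    - [[0,-0.04,0],[0,0,0]]
    - [[0,-0.04,0],[0,0,0]]
    - [[0,-0.03,0],[0,0,0]]
    - [[0,-0.02,0],[0,0,0]]
    - [[0,0,0],[0,0,0]]
    - [[0,0,0],[0,0,0]]
    - [[0,0,0],[0,0,0]]

```text
time_s: 18.45
ee_pos: [581.7, -344.3, 197.9]
ee_rot: [-180.0, 0.0, -52.0]
force: [-0.5, 0.1, -1.0]
gripper_width: 41.0
```

Run:
```python
from h import *
s=env.grab_frame("side")[:,:,::-1];t=env.grab_frame("top")[:,:,::-1]
cv2.imwrite("pics/s10.png",np.hstack([cv2.resize(s[130:250,190:310],(400,400),interpolation=2),cv2.resize(t[140:260,210:330],(400,400),interpolation=2)]))
cv2.imwrite("pics/s10r.png",s);cv2.imwrite("pics/t10r.png",t)
```

```text
(no output)
```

View pics/s10.png

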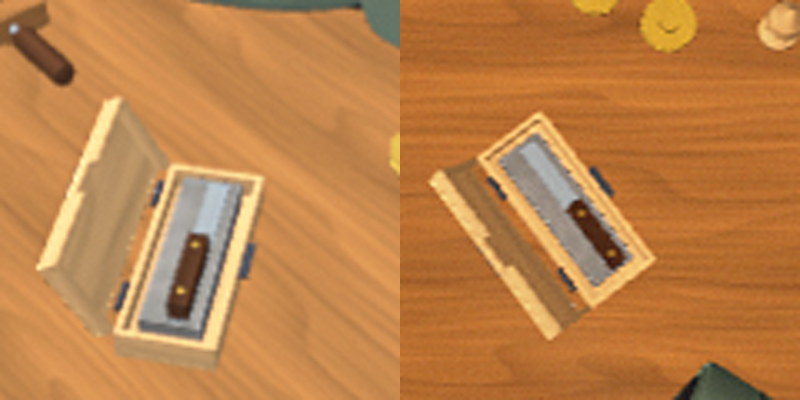

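Run:
```python
from h import *
def cf(P): d=P[:2]-[531,23.3]; return np.round([d@[-.616,.788],d@[-.788,-.616]],1)
for n,f in(("t10r","top"),("s10r","side")):
    im=cv2.imread(f"pics/{n}.png");h=cv2.cvtColor(im,cv2.COLOR_BGR2HSV).astype(int)
    R=(slice(175,240),slice(230,285)) if f=="top" else (slice(175,235),slice(225,270))
    def pts(m,z):
        M=np.zeros(m.shape,np.uint8);M[R]=m[R];k,l,st,_=cv2.connectedComponentsWithStats(M)
        j=1+st[1:,4].argmax();ys,xs=np.nonzero(l==j);return np.array([cf(onz(f,a,b,z)) for a,b in zip(xs,ys)])
    grey=h[...,1]<60
    dark=(h[...,2]<115)&(h[...,0]<25)&(h[...,1]>100)
    S=pts(grey|dark,33); H=pts(dark,50)
    blue=grey&(im[...,2]>150)
    for nm,Q in(("stone",S),("handle",H),("bright",pts(blue,36))):
        print(f,nm,len(Q),"min",Q.min(0),"max",Q.max(0),"mean",Q.mean(0).round(1),"slope",np.polyfit(Q[:,1],Q[:,0],1)[0].round(3))
a=cv2.imread("pics/t10r.png")[165:240,230:290];b=cv2.imread("pics/s10r.png")[170:245,220:280]
cv2.imwrite("pics/z10.png",np.hstack([cv2.resize(x,(400,500),interpolation=2) for x in(b,a)]))
```

```text
top stone 639 min [-25.3 -88.8] max [27.8 87. ] mean [ 1.8 -2. ] slope 0.009
top handle 112 min [-17.1   2.7] max [ 3.2 85.2] mean [-6.8 44.2] slope 0.014
top bright 282 min [-23.9 -88.3] max [26.4 59.5] mean [  5.8 -18.1] slope 0.176
side stone 861 min [-29.8 -88.6] max [ 27.9 100.4] mean [-0.9 10. ] slope -0.007
side handle 141 min [-15.9  -2. ] max [ 3.2 92.9] mean [-6.4 47.3] slope -0.022
side bright 527 min [-25.5 -85.6] max [27.1 92.1] mean [ 2.9 -6.7] slope 0.035
```

View pics/z10.png

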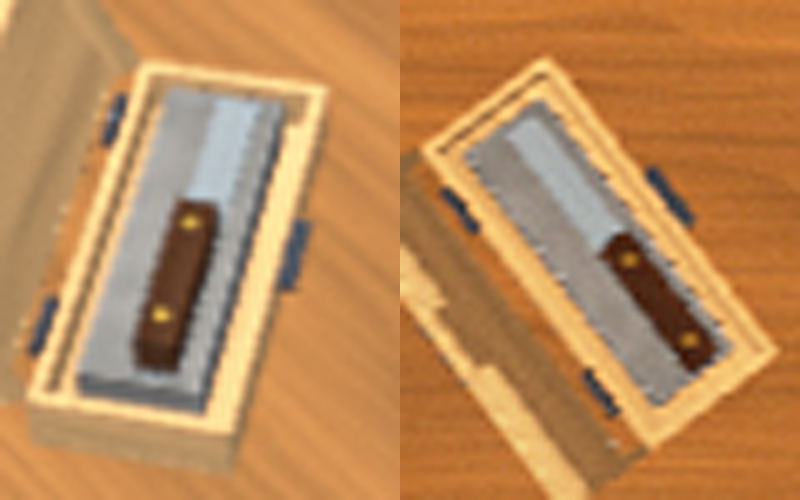

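Run:
```python
from workcell import env
print(env.state()['qvel'].round(2)); print(env.job_done())
```

```text
[ 0.23 -0.21  0.02 -0.08 -0.14 -0.05]
the job is handed in; nothing more can be done
None
```

I opened the case with the knife and laid the knife on the stone, then handed the job in at about 18.6 s. No verdict came back, so what follows is from my own checks.

**What I did**
- I gripped the 170 mm knife, the smallest of the three on the bench, and slid its tip about 20 mm into the notch without noticeable contact.
- I raised the lid with the blade and pushed it right back with the tip; the fingers never pushed the lid.
- I turned the knife a quarter turn and lowered it until I read 5 N of contact. Then I let go and moved the arm clear.

**Last checks**
- **Knife:** it lies handle side up, parallel to the stone to within about 0.02 rad. Its centre is 6–8 mm off the stone's long centre line, towards the notch side (16 mm allowed), and within a few mm of the middle lengthwise. About 5 mm of the sideways offset was deliberate, to keep the gripper clear of the lid.
- **Knife height:** I did not measure it after letting go. The contact height agreed with the stone's top to about 0.2 mm.
- **Lid:** about 2.0–2.17 rad. This is rough, because the two camera views disagreed by 6–11 mm on the lid corner, but both readings are above 1.8 and the pictures agree.
- **Bystanders:** the arm did not touch the clamp, finial or pulleys as far as I could see. They looked unmoved where they showed in the last views, but I did not measure them.

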